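Unlatch and push off the filter lid of a safelight

ROBOT

A 7-joint arm with a two-finger parallel gripper is mounted at the origin on a cart in front of the work surface, level with it; the furniture and walls round the work are solid. World frame = base frame: x ahead of the robot, y to its left, z up, the work surface at z = 0. Lengths are in m, angles in rad, forces in N, time in s.
With the tool pointing down it reaches from about 0.4 to 0.85 m from the base axis. Payload 10.4 kg.
Tool frame: the origin (TCP) lies between the finger pads; the fingertips stand tcp_to_tips ahead of it and the grasp point (between the pads) lies 8 mm behind it (tcp_to_tips is the distance from the TCP to the fingertips, in m); z points along the fingers, y is the line along which they close (so a half turn about z gives the same grasp; the last joint's range is limited). The gripper opens to 85 mm and grips with 20 to 120 N. Pads are 22 mm wide; open, the fingers measure 114 mm over their backs; the gripper's body (76 mm by 85 mm) begins 54 mm behind the grasp point. The pads swing forward as they close: fully open they stand 13 mm farther back than shut.
Start: joints at [1.248, 0.332, -0.065, 1.46, 0.022, 1.35, -0.088], TCP at [0.185, -0.597, 0.242] pointing down, gripper open.
Joint ranges: [-2.6, 2.6], [-0.5, 2.12], [-1.47, 1.34], [0.16, 2.42], [-1.27, 4.41], [0.06, 2.06], [-2.6, 2.6]. Speed limits (rad/s): [2.22, 2.22, 2.79, 2.79, 3.14, 3.14, 3.14].

INTERFACE

Orientations are given as a unit quaternion [x, y, z, w].
In Python, from workcell import * gives the robot as it stands.
- The arm moves only by the tool apply_moves, never from a script. Its argument "rows" is a list of rows, each an object of numbers: "x", "y", "z": the shift along the tool's x, y, z in mm; "ax", "ay", "az": the turn, a rotation vector about the tool's x, y, z in degrees; "gripper": the closure, from 0 (fully open) to 1 (shut). A call has 1 to 5 rows; each row shifts and turns the commanded pose from where the row before left it, along the tool's axes as they then stand; what a row does not reach is not made up. A row lasts 1/12 s, in which the tool goes at most 41.7 mm and 7.16 degrees, less where a joint would pass 70% of its speed; a pose out of reach is approached as far as the arm can. A call with a gripper value outside its range is refused whole. The fingers move at their own pace and stop on an object; "newtons" is the grip in N (left out, the last holds). Time passes only in rows, so rows that do not move let the fingers close. It gives the time, the measured TCP pose, the force, the opening and the grip force at its end, in the units of the state.
- get_obs(): the state, without advancing time (a new reading comes with each control period).
- camera(name): name is "side" or "top" or "wrist"; returns a dict with "color" (480x640x3 uint8, red, green, blue), "fov_y" (degrees; the focal length in pixels is half the picture's height over the tangent of half this angle, whatever the lens; pixels are square), "cx", "cy" (the principal point, pixels), "rvec" (rotation vector, rad) and "tvec" (3), from world to camera coordinates, as OpenCV has them. Camera axes: x right, y down, z forward; pixel columns grow to the right and rows downward; lengths in m; the calibration is good to about 2 mm. A picture is of the moment at which its call begins. There is no depth.
- hand_in(): hands the job in; it is judged then, once.
The state is a dict: "clock": time; "joint_pos": joint angles; "joint_velocities": joint speeds; "tau": joint torques, N m; "position": TCP position; "ee_rot": TCP orientation; "ft_force": force on the tool from outside, world axes, zero at the start; "torque": the same for the moment, N m; "grip_width": opening from 0.0 (shut) to 1.0 (fully open); "grasp_force": force on a finger pad.
Only numpy, scipy, OpenCV 4.12 (cv2) and the standard library are available. Lean on these libraries where they do the work, as an engineer would, in place of code of your own. Each camera call takes 0.05 s, during which the arm holds its last target. There are 200 camera calls.

TASK

Take the red filter lid off the black LED safelight panel with the fingertips alone, grasping and lifting nothing. Press the orange snap tab all the way down while the lid is still home, then push the released lid by its upright ridge out through the open end until it has come off the panel completely, and leave it lying flat on the bench close in front of that end. Leave the tab down and do not disturb the things standing round about.

Things in the scene. Friction and masses are not known exactly. Their poses are not given: they have to be found in the camera images.
- safelight: Black LED safelight panel 96 x 116 x 25 mm (x, y, z), screwed to the bench. Origin: centre of its underside, on the bench top. The lid comes out along its own -y; z up. The lid lies on runners 14 mm up, between side walls whose inward lips (inner edges x = +-35 mm, top 25 mm up) guide it along y and hold it down; a stop 18 mm high closes the rear (+y).
- filter_lid: Loose dark red plastic lid: plate 80 x 104 x 6 mm (x, y, z), 0.08 to 0.17 kg, axes parallel to the panel's when home. Origin: centre of its underside; home at panel x 0, y -3 mm, z 14 mm. The raised tab's bar stands 2 mm ahead of its front (-y) edge and blocks it; with the tab down it slides easily (about 1 N).
- lid_ridge (a point): Centre of the top of the lid's upright push ridge, 38 mm from the lid's origin along the lid's +y and 30 mm above its underside (44 mm above the bench when home). The ridge is 44 mm wide (x), 10 mm thick (y), and stands 24 mm proud of the plate. Axes as the lid's. Push its rear (+y) face towards -y; space behind it is open above the 18 mm high stop.
- tab_pad (a point): Centre of the top of the orange tab's press pad, 32 x 28 x 7 mm (x, y, z), beside the panel's -x side at its open end (panel x = -80, y = -61.5 mm); 22 mm above the bench when up, 12 mm when down. A bar 8 mm wide runs from it across the open end to panel x = 0. Axes as the panel's. Under it is a fixed foot 4.5 mm high; the side wall is 15 mm from the pad.
- snap_tab (a joint): Travel of the snap tab straight down: 0 = up (lid locked), 0.010 m = fully down at its stop; the lid is free beyond about 0.0085. It moves with about 3 N and stays where it is left (it does not spring back).
- loupe: Bystander: black film loupe with a clear foot, 42 mm across, 48 mm high, loose, 10 to 12 cm to the panel's +x side. Origin: centre of underside.
- film_can_a: Bystander: pale film canister with a grey cap, 34 mm across, 51 mm high, loose, beside the lid's way out on the panel's +x side. Origin: centre of underside.
- film_can_b: Bystander: black film canister, 34 mm across, 51 mm high, loose, 13 to 16 cm behind the panel's centre (+y). Origin: centre of underside.
- lens_case: Bystander: clear jar with a black screw lid, 54 mm across, 42 mm high, loose. Origin: centre of underside.
- tape_roll: Bystander: roll of masking tape lying flat, 92 mm across, 24 mm high, loose. Origin: centre of underside.
- open_end (a point): Centre of the panel's open end, 57 mm from the panel's origin along its -y, 14 mm above the bench (runner height). Axes as the panel's. Nothing but bench lies beyond it except the tab's bar (to panel y = -66 mm). Once the lid's rear edge is past that bar it drops flat on the bench: lid origin then beyond panel y = -118 mm.
Mind the look-alikes: they are no part of the job. There is more than one size of the filter_lid; the one meant has the size given above.

How it is judged:
On the way, in this order (a step that is already met when the one before it is completed fails the run):
1. the snap tab is pressed down past its catch while the lid is still home (value of joint snap_tab above 0.0085 m and y of filter_lid in the frame of safelight above -0.008 m), for 0.1 s.
2. the released lid is pushed at least 40 mm along its guides (y of filter_lid in the frame of safelight below -0.043 m and value of joint snap_tab above 0.008 m), for 0.05 s.
At the end, for the whole second after the job is handed in: The lid lies flat on the bench (within 0.08 rad, underside within 4 mm), at rest, fully off the panel: its origin 115 to 225 mm out from the panel's origin along the panel's -y axis and within 50 mm of the panel's centre line; the snap tab is still down by at least 8 mm (y of filter_lid in the frame of safelight between -0.225 and -0.115 m and x of filter_lid in the frame of safelight between -0.05 and 0.05 m and height (world z) of filter_lid below 0.004 m and angle between filter_lid's own z axis and vertical below 0.08 rad and linear speed of filter_lid below 0.01 m/s and value of joint snap_tab above 0.008 m); the robot touches nothing.
It fails at once if the lid is lifted (origin more than 14 mm above its seat) or carried above the bench once off the panel (height (world z) of filter_lid above 0.028 m or (y of filter_lid in the frame of safelight below -0.135 m and height (world z) of filter_lid above 0.02 m)).
It fails at once if the lid is tipped up by more than 0.5 rad (angle between filter_lid's own z axis and vertical above 0.5 rad).
It fails at once if a bystander is moved by more than 20 mm (distance of any of loupe, film_can_a, film_can_b, lens_case, tape_roll from where it was at the start of the episode above 0.02 m).
It also fails if it takes over 42 s, if anything falls off the work surface, if the arm or the gripper's body presses on something with over 40 N, if the wrist force passes 120 N, or if a joint passes its speed limit or range.

## Working session

There is one attempt and no reset: what is moved stays moved. The work goes in short steps, Python scripts to look and compute and a tool call to move; the robot and the scene stay as the last step left them, time stands still between calls to the robot, and variables do not carry over. Pictures are saved under pics/ and viewed, at most 10 in all, crops included, and the job is handed in when it is done.

Besides the shell and the picture viewer there is one more tool, called after "Request:" as name([rows], argument=value, ...), one row to a line, values as JSON. apply_moves: Moves the arm, as the interface text tells. Its arguments: {"type":"object","properties":{"rows":{"type":"array","items":{"type":"object","properties":{"x":{"type":"number"},"y":{"type":"number"},"z":{"type":"number"},"ax":{"type":"number"},"ay":{"type":"number"},"az":{"type":"number"},"gripper":{"type":"number"}}}},"newtons":{"type":"number"}},"required":["rows"]}

```bash
mkdir -p pics
cat > h.py <<'E'
from workcell import *
import numpy as np, cv2
def snap(n,f=None):
    c=camera(n)
    if f: cv2.imwrite('pics/'+f,c['color'][:,:,::-1])
    return c
def ray(c,u,v):
    f=240/np.tan(np.radians(c['fov_y'])/2)
    R=cv2.Rodrigues(np.array(c['rvec'],float))[0]; t=np.array(c['tvec'],float).ravel()
    return -R.T@t, R.T@np.array([(u-c['cx'])/f,(v-c['cy'])/f,1])
def onz(c,u,v,z):
    o,d=ray(c,u,v); return (o+d*(z-o[2])/d[2])[:3]
def proj(c,p):
    f=240/np.tan(np.radians(c['fov_y'])/2)
    K=np.array([[f,0,c['cx']],[0,f,c['cy']],[0,0,1.]])
    return cv2.projectPoints(np.array(p,float).reshape(-1,1,3),np.array(c['rvec'],float),np.array(c['tvec'],float),K,None)[0].reshape(-1,2)
E
python3 - <<'E'
from h import *
a=snap('top','top0.png');b=snap('side','side0.png')
for c in(a,b):
    print(c['fov_y'],c['cx'],c['cy'],ray(c,320,240))
print(get_obs())
E
```

```text
56.77512886399422 318.3285775176701 243.132840548265 (array([0.38924685, 0.07751166, 1.24954676]), array([ 0.11588925,  0.00595778, -0.99327645]))
53.409121633088844 320.80622753994703 231.74658648298336 (array([0.58264468, 0.81419995, 0.69669657]), array([-0.03070228, -0.7329535 , -0.67980782]))
{'clock': 0.1, 'joint_pos': array([ 1.24841208,  0.33281766, -0.06468681,  1.46084261,  0.02160235,
        1.34994301, -0.08849664]), 'joint_velocities': array([ 8.84334791e-04, -3.17448390e-03, -4.86292729e-05, -1.85025740e-03,
       -9.16781008e-04, -8.25788789e-05, -3.80031970e-04]), 'tau': array([ 1.10272973e-03, -6.26751852e+01,  4.93204873e-02, -3.92435431e+01,
        1.64520484e-02,  6.88130938e-03,  2.60295167e-06]), 'position': array([ 0.18446243, -0.59681345,  0.24159688]), 'ee_rot': array([ 9.88786209e-01,  1.49336533e-01, -1.31294350e-04, -6.44367702e-04]), 'ft_force': array([-0.91657787, -0.37730422,  0.34474451]), 'torque': array([0.0225068 , 0.03033465, 0.00129252]), 'grasp_force': 0.0, 'grip_width': 1.0037779869406886}
```

View pics/top0.png

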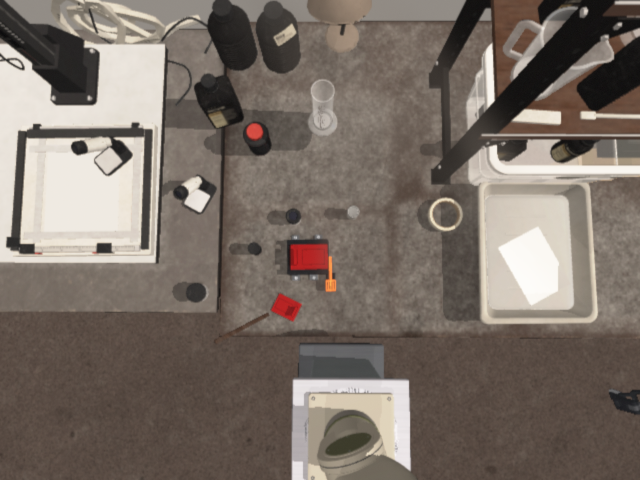

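View pics/side0.png

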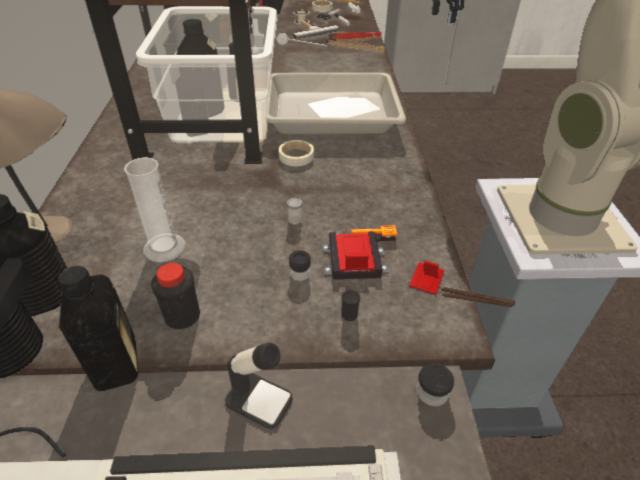

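The top view shows two red lids. The large one, at (308,257) in the black panel, has the orange tab beside it at (330,285) and fits the description. The small one, at (286,307), lies loose and is the look-alike. The open end faces right (about world -y). The loupe is at (293,216), the pale can at (353,212), the black can at (254,249) and the tape at (445,214). I'll confirm with a crop and measure.

Run:
```python
from h import *
a=snap('top');b=snap('side')
A=a['color'][190:330,230:380];B=b['color'][190:330,270:450]
im=np.hstack([cv2.resize(A,(390,364),interpolation=cv2.INTER_CUBIC),cv2.resize(B,(400,364),interpolation=cv2.INTER_CUBIC)])
cv2.imwrite('pics/crop.png',im[:,:,::-1])
for n,c,z in(('top',a,.022),('side',b,.022)):
    h=cv2.cvtColor(c['color'],cv2.COLOR_RGB2HSV)
    for nm,lo,hi,zz in(('orange',8,22,.022),('red',0,5,.02)):
        m=cv2.inRange(h,(lo,150,90),(hi,255,255))
        for k in cv2.findContours(m,cv2.RETR_EXTERNAL,cv2.CHAIN_APPROX_NONE)[0]:
            if cv2.contourArea(k)<40: continue
            r=cv2.minAreaRect(k);bx=cv2.boxPoints(r)
            if min(bx[:,1])<190: continue
            print(n,nm,cv2.contourArea(k),np.round(r[0]),np.round(r[2]));print(np.round([np.r_[p,onz(c,*p,zz)[:2]*1000] for p in bx],1).tolist())
```

```text
top orange 170.0 [330. 274.] 90.0
[[325.0, 257.0, 485.1, 70.8], [335.0, 257.0, 485.2, 43.1], [335.0, 291.0, 391.6, 42.9], [325.0, 291.0, 391.4, 70.4]]
top red 441.5 [286. 307.] 27.0
[[270.6, 309.8, 339.3, 219.4], [279.0, 293.0, 385.3, 197.0], [301.0, 304.0, 355.6, 136.1], [292.6, 320.8, 309.9, 158.7]]
top red 885.0 [308. 256.] 90.0
[[290.0, 244.0, 521.1, 168.4], [327.0, 244.0, 521.6, 65.3], [327.0, 269.0, 452.0, 65.1], [290.0, 269.0, 451.5, 167.5]]
side orange 241.5 [374. 230.] 90.0
[[351.0, 225.0, 483.8, 40.6], [396.0, 225.0, 386.5, 42.6], [396.0, 236.0, 391.8, 77.8], [351.0, 236.0, 486.6, 75.8]]
side red 500.0 [170. 274.] 90.0
[[156.0, 263.0, 877.4, 144.4], [183.0, 263.0, 824.5, 145.5], [183.0, 286.0, 813.6, 206.2], [156.0, 286.0, 864.0, 205.0]]
side red 732.0 [427. 276.] 18.0
[[408.5, 285.5, 388.6, 214.9], [417.9, 257.3, 356.7, 140.0], [444.9, 266.3, 307.8, 166.3], [435.5, 294.5, 342.0, 238.3]]
side red 1194.5 [355. 252.] 88.0
[[335.7, 234.1, 518.3, 66.8], [372.7, 232.4, 439.3, 63.4], [374.3, 269.0, 448.5, 170.4], [337.3, 270.6, 521.2, 173.1]]
```

View pics/crop.png

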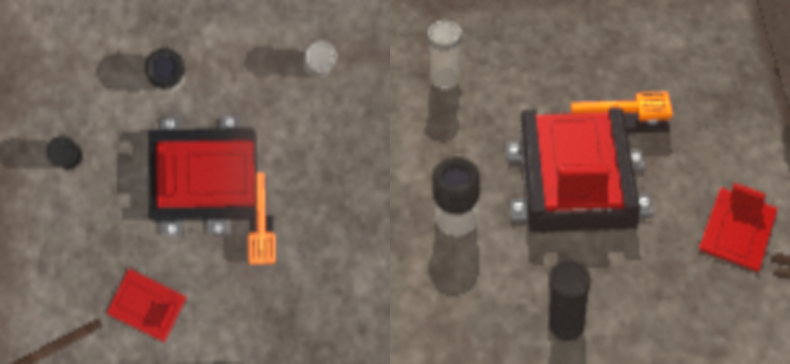

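The crop confirms it: the large lid with its ridge sits in the panel behind the tab, and the small loose lid is a decoy. The panel axes are nearly the world axes, with the panel origin at about (0.486, 0.120) and the pad at about (0.406, 0.058). I'm squaring the tool and setting off.

Request:
apply_moves([
  {"az": 5.73,"gripper": 1},
  {"az": 5.73,"gripper": 1},
  {"az": 5.73,"gripper": 1},
  {"x": 40,"y": 0,"gripper": 1},
  {"x": 40,"y": -10,"gripper": 1},
], newtons=20)

```text
invalid input at $.rows[0]: expected keys x, y, z, ax, ay, az, gripper
```

Run:
```python
from h import *
print(tcp_to_tips)
a=snap('top');b=snap('side')
from numpy.linalg import lstsq
for n,p in dict(loupe=(293,215),canA=(353,212),canB=(254,248)).items(): print(n,onz(a,*p,.05))
o=get_obs();print(o['position'],o['ee_rot'],o['clock'])
```

```text
0.011
loupe [0.59777613 0.15898187 0.05      ]
canA [ 0.60674493 -0.00519642  0.05      ]
canB [0.50650692 0.26396146 0.05      ]
[ 0.18456844 -0.59702307  0.24207578] [ 9.88787248e-01  1.49330965e-01 -3.47519929e-05 -2.00813315e-04] 0.3
```

Request:
apply_moves([
  {"x": 0,"y": 0,"z": 0,"ax": 0,"ay": 0,"az": 5.73,"gripper": 1},
  {"x": 0,"y": 0,"z": 0,"ax": 0,"ay": 0,"az": 5.73,"gripper": 1},
  {"x": 0,"y": 0,"z": 0,"ax": 0,"ay": 0,"az": 5.73,"gripper": 1},
  {"x": 40,"y": 0,"z": 0,"ax": 0,"ay": 0,"az": 0,"gripper": 1},
  {"x": 40,"y": -10,"z": 0,"ax": 0,"ay": 0,"az": 0,"gripper": 1},
], newtons=20)

```text
clock: 0.72
position: [0.2623, -0.5891, 0.2424]
ee_rot: [1.0, -0.004, -0.001, 0.001]
ft_force: [0.5, -0.2, 0.1]
grip_width: 0.298
grasp_force: 0.0
```

Request:
apply_moves([
  {"x": 35,"y": -20,"z": 0,"ax": 0,"ay": 0,"az": 0,"gripper": 1},
  {"x": 35,"y": -20,"z": 0,"ax": 0,"ay": 0,"az": 0,"gripper": 1},
  {"x": 35,"y": -20,"z": 0,"ax": 0,"ay": 0,"az": 0,"gripper": 1},
  {"x": 20,"y": -35,"z": 0,"ax": 0,"ay": 0,"az": 0,"gripper": 1},
  {"x": 15,"y": -35,"z": 0,"ax": 0,"ay": 0,"az": 0,"gripper": 1},
])

```text
clock: 1.13
position: [0.4069, -0.4551, 0.2416]
ee_rot: [1.0, 0.001, 0.0, -0.0]
ft_force: [1.5, -0.2, -0.3]
grip_width: 0.001
grasp_force: 0.0
```

Request:
apply_moves([
  {"x": 0,"y": -40,"z": 0,"ax": 0,"ay": 0,"az": 0,"gripper": 1},
  {"x": 0,"y": -40,"z": 0,"ax": 0,"ay": 0,"az": 0,"gripper": 1},
  {"x": 0,"y": -40,"z": 0,"ax": 0,"ay": 0,"az": 0,"gripper": 1},
  {"x": 0,"y": -40,"z": 0,"ax": 0,"ay": 0,"az": 0,"gripper": 1},
  {"x": 0,"y": -40,"z": 0,"ax": 0,"ay": 0,"az": 0,"gripper": 1},
])

```text
clock: 1.55
position: [0.4043, -0.2553, 0.2423]
ee_rot: [1.0, -0.0, 0.0, 0.0]
ft_force: [1.8, 0.8, -0.3]
grip_width: -0.005
grasp_force: 0.0
```

Request:
apply_moves([
  {"x": 0,"y": -40,"z": 0,"ax": 0,"ay": 0,"az": 0,"gripper": 1},
  {"x": 0,"y": -40,"z": 0,"ax": 0,"ay": 0,"az": 0,"gripper": 1},
  {"x": 0,"y": -40,"z": 0,"ax": 0,"ay": 0,"az": 0,"gripper": 1},
  {"x": 0,"y": -40,"z": 0,"ax": 0,"ay": 0,"az": 0,"gripper": 1},
  {"x": 0,"y": -40,"z": 0,"ax": 0,"ay": 0,"az": 0,"gripper": 1},
])

```text
clock: 1.97
position: [0.4042, -0.0554, 0.2425]
ee_rot: [1.0, -0.0, 0.0, 0.0]
ft_force: [0.7, 0.8, -0.2]
grip_width: -0.004
grasp_force: 0.0
```

Request:
apply_moves([
  {"x": 0,"y": -40,"z": 0,"ax": 0,"ay": 0,"az": 0,"gripper": 1},
  {"x": 0,"y": -40,"z": 0,"ax": 0,"ay": 0,"az": 0,"gripper": 1},
  {"x": 0,"y": -10,"z": 0,"ax": 0,"ay": 0,"az": 0,"gripper": 1},
  {"x": 0,"y": 0,"z": 0,"ax": 0,"ay": 0,"az": 0,"gripper": 1},
  {"x": 0,"y": 0,"z": 0,"ax": 0,"ay": 0,"az": 0,"gripper": 1},
])

```text
clock: 2.38
position: [0.4047, 0.0326, 0.2424]
ee_rot: [1.0, 0.0, 0.0, 0.0]
ft_force: [-0.1, -0.3, 0.1]
grip_width: -0.003
grasp_force: 0.0
```

Run:
```python
from h import *
c=snap('wrist','w1.png')
o=get_obs();print(o['position'],o['ee_rot'],o['clock'],o['ft_force'],ray(c,320,240))
```

```text
[0.40475729 0.03172512 0.24224228] [ 9.99999831e-01 -5.40688421e-04 -2.52586522e-05  2.12678824e-04] 2.4333 [-0.25159227  0.49983119 -0.04931057] (array([0.48471831, 0.03207163, 0.37275011]), array([-0.31046531, -0.016179  , -0.95056753]))
```

View pics/w1.png

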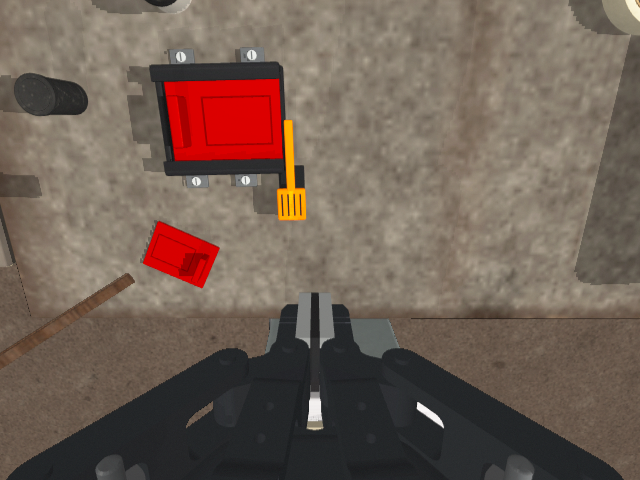

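The wrist view shows the panel at about (225,118), the pad at (291,204), the bar running up to (289,120), and the ridge at the left, near (182,122). Measuring from this view.

Run:
```python
from h import *
c=snap('wrist')
h=cv2.cvtColor(c['color'],cv2.COLOR_RGB2HSV)
m=cv2.inRange(h,(8,150,90),(28,255,255))
p=m.copy();p[:186]=0;p[230:]=0
ys,xs=np.nonzero(p);print('pad px',xs.min(),xs.max(),ys.min(),ys.max())
for u,v in((xs.min(),ys.min()),(xs.max(),ys.max()),((xs.min()+xs.max())/2,(ys.min()+ys.max())/2)):print(onz(c,u,v,.022))
q=m.copy();q[180:]=0
ys,xs=np.nonzero(q);print('bar',xs.min(),xs.max(),ys.min())
for y in(125,150,178):
    k=xs[ys==y];print(onz(c,k.mean(),y,.021)[:2])
# lip inner edges (red visible) and front edge
r=cv2.inRange(h,(0,150,60),(6,255,255));r[200:]=0
for u in(200,230,260,275):
    k=np.nonzero(r[:,u])[0];print('lip',u,onz(c,u,k.min(),.025)[:2],onz(c,u,k.max(),.025)[:2])
for v in(95,120,145):
    k=np.nonzero(r[v])[0];print('front/back',v,onz(c,k.max(),v,.02)[:2],onz(c,k.min(),v,.02)[:2])
```

```text
pad px 276 304 186 220
[0.42524334 0.0682792  0.022     ]
[0.39116273 0.04143513 0.022     ]
[0.40845519 0.05505577 0.022     ]
bar 282 293 120
[0.48164041 0.05681666]
[0.45915046 0.05594133]
[0.43282542 0.05557354]
lip 200 [0.51868779 0.13192811] [0.45029586 0.13862173]
lip 230 [0.51949815 0.10541077] [0.45121529 0.11034438]
lip 260 [0.52030729 0.07893372] [0.45213323 0.08211284]
lip 275 [0.52030683 0.06572396] [0.45213182 0.06802977]
front/back 95 [0.50751307 0.06486348] [0.50751793 0.1670841 ]
front/back 120 [0.48603296 0.06370721] [0.4860399  0.16615497]
front/back 145 [0.4636637  0.06344521] [0.46367282 0.16612934]
```

Request:
apply_moves([
  {"x": 2,"y": -24,"z": 0,"ax": 0,"ay": 0,"az": 0,"gripper": 1},
  {"x": 0,"y": 0,"z": 40,"ax": 0,"ay": 0,"az": -1.4,"gripper": 1},
  {"x": 0,"y": 0,"z": 40,"ax": 0,"ay": 0,"az": 0,"gripper": 1},
  {"x": 0,"y": 0,"z": 40,"ax": 0,"ay": 0,"az": 0,"gripper": 1},
  {"x": 0,"y": 0,"z": 30,"ax": 0,"ay": 0,"az": 0,"gripper": 1},
])

```text
clock: 2.9
position: [0.4057, 0.0552, 0.0896]
ee_rot: [1.0, 0.011, -0.001, 0.0]
ft_force: [-0.1, -0.5, 0.3]
grip_width: -0.001
grasp_force: 0.0
```

Request:
apply_moves([
  {"x": 0,"y": 0,"z": 25,"ax": 0,"ay": 0,"az": 0,"gripper": 1},
  {"x": 0,"y": 0,"z": 18,"ax": 0,"ay": 0,"az": 0,"gripper": 1},
  {"x": 0,"y": 0,"z": 6,"ax": 0,"ay": 0,"az": 0,"gripper": 1},
  {"x": 0,"y": 0,"z": 0,"ax": 0,"ay": 0,"az": 0,"gripper": 1},
  {"x": 0,"y": 0,"z": 0,"ax": 0,"ay": 0,"az": 0,"gripper": 1},
])

```text
clock: 3.32
position: [0.4072, 0.0563, 0.0439]
ee_rot: [1.0, 0.012, 0.0, -0.0]
ft_force: [0.9, 0.5, -0.2]
grip_width: -0.001
grasp_force: 0.0
```

Run:
```python
from h import *
c=snap('wrist','w2.png')
o=get_obs();print(o['position'],o['ee_rot'],o['clock'],o['ft_force'])
```

```text
[0.40761786 0.05640241 0.04432295] [9.99932002e-01 1.16406633e-02 6.93917517e-04 7.43867689e-05] 3.3667 [-0.2305049   1.03653989  0.34417465]
```

View pics/w2.png

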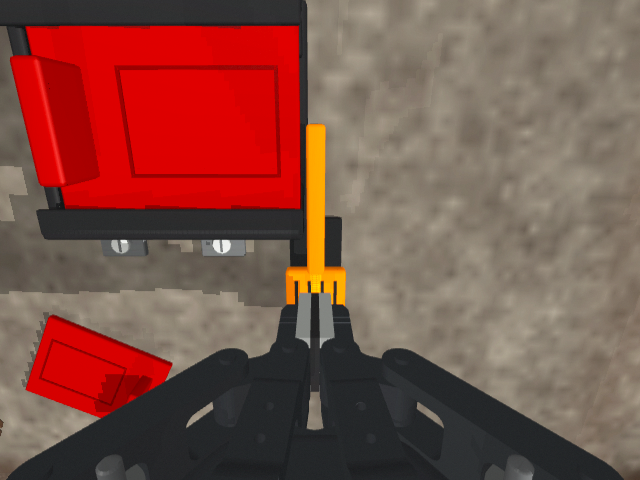

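The closed fingertips are centred over the pad (pad at (316,285), fingertips just below it at (315,300)), about 11 mm above. Pressing straight down.

Request:
apply_moves([
  {"x": 0,"y": 0,"z": 8,"ax": 0,"ay": 0,"az": 0,"gripper": 1},
  {"x": 0,"y": 0,"z": 4,"ax": 0,"ay": 0,"az": 0,"gripper": 1},
  {"x": 0,"y": 0,"z": 4,"ax": 0,"ay": 0,"az": 0,"gripper": 1},
  {"x": 0,"y": 0,"z": 4,"ax": 0,"ay": 0,"az": 0,"gripper": 1},
  {"x": 0,"y": 0,"z": 0,"ax": 0,"ay": 0,"az": 0,"gripper": 1},
])

```text
clock: 3.78
position: [0.4073, 0.0568, 0.0231]
ee_rot: [1.0, 0.012, 0.0, -0.0]
ft_force: [-0.4, 1.2, 0.7]
grip_width: 0.003
grasp_force: 0.1
```

Request:
apply_moves([
  {"x": 0,"y": 0,"z": 1,"ax": 0,"ay": 0,"az": 0,"gripper": 1},
  {"x": 0,"y": 0,"z": 1,"ax": 0,"ay": 0,"az": 0,"gripper": 1},
  {"x": 0,"y": 0,"z": 0,"ax": 0,"ay": 0,"az": 0,"gripper": 1},
])

```text
clock: 4.03
position: [0.4072, 0.0568, 0.0223]
ee_rot: [1.0, 0.012, 0.0, 0.001]
ft_force: [-5.6, -1.5, 23.4]
grip_width: -0.001
grasp_force: 12.1
```

Request:
apply_moves([
  {"x": 0,"y": 0,"z": -40,"ax": 0,"ay": 0,"az": 0,"gripper": 1},
  {"x": 0,"y": 0,"z": -40,"ax": 0,"ay": 0,"az": 0,"gripper": 1},
  {"x": 27,"y": -30,"z": 0,"ax": 0,"ay": 0,"az": 0,"gripper": 1},
  {"x": 27,"y": -30,"z": 0,"ax": 0,"ay": 0,"az": 0,"gripper": 1},
  {"x": 26,"y": -30,"z": 0,"ax": 0,"ay": 0,"az": 0,"gripper": 1},
])

```text
clock: 4.45
position: [0.4862, 0.1489, 0.1031]
ee_rot: [1.0, 0.011, 0.002, 0.001]
ft_force: [0.4, -1.0, 0.4]
grip_width: 0.003
grasp_force: 0.0
```

Request:
apply_moves([
  {"x": 0,"y": -33,"z": 0,"ax": 0,"ay": 0,"az": 0,"gripper": 1},
  {"x": 0,"y": 0,"z": 0,"ax": 0,"ay": 0,"az": 0,"gripper": 1},
  {"x": 0,"y": 0,"z": 20,"ax": 0,"ay": 0,"az": 0,"gripper": 1},
  {"x": 0,"y": 0,"z": 10,"ax": 0,"ay": 0,"az": 0,"gripper": 1},
  {"x": 0,"y": 0,"z": 0,"ax": 0,"ay": 0,"az": 0,"gripper": 1},
])

```text
clock: 4.87
position: [0.4817, 0.1808, 0.0688]
ee_rot: [1.0, 0.012, -0.002, 0.001]
ft_force: [-0.5, 0.0, -0.8]
grip_width: -0.0
grasp_force: 0.0
```

Run:
```python
from h import *
c=snap('wrist','w3.png');snap('side','s3.png')
h=cv2.cvtColor(c['color'],cv2.COLOR_RGB2HSV)
o=get_obs();print(o['position'],o['ee_rot'],o['clock'],o['ft_force'])
p=o['position']; print(proj(c,[p[0],p[1],p[2]-.011]))
th=.024;R=np.array([[np.cos(th),-np.sin(th)],[np.sin(th),np.cos(th)]])
print('panel xy',R.T@(p[:2]-[.4853,.119]))
a=cv2.imread('pics/w3.png');b=cv2.imread('pics/s3.png')[160:320,270:450]
cv2.imwrite('pics/c3.png',np.hstack([cv2.resize(a,(440,330)),cv2.resize(b,(360,330))]))
```

```text
[0.48314046 0.18127015 0.07098917] [ 9.99927940e-01  1.19742377e-02 -8.22693847e-04  2.34096434e-04] 4.9667 [ 0.35623978 -0.48150502 -0.25420317]
[[311.91307226 312.69658764]]
panel xy [-0.00066458  0.06230404]
```

View pics/c3.png

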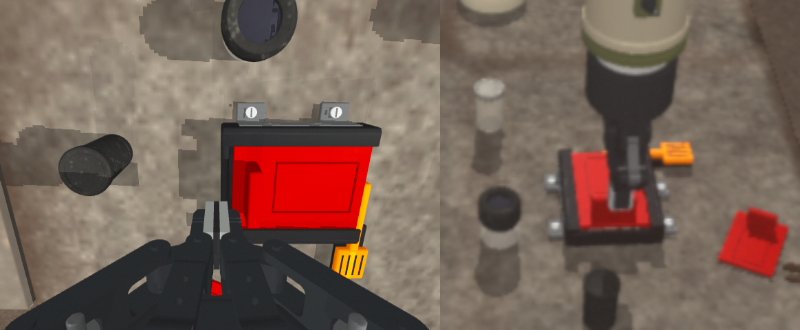

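The wrist view (left) shows the tips behind the ridge on its +y side and the tab down with the lid still home. Lowering behind the ridge and starting the push.

Request:
apply_moves([
  {"x": 0,"y": 0,"z": 14,"ax": 0,"ay": 0,"az": 0,"gripper": 1},
  {"x": 0,"y": 0,"z": 12,"ax": 0,"ay": 0,"az": 0,"gripper": 1},
  {"x": 0,"y": 0,"z": 10,"ax": 0,"ay": 0,"az": 0,"gripper": 1},
  {"x": 0,"y": 0,"z": 0,"ax": 0,"ay": 0,"az": 0,"gripper": 1},
  {"x": 0,"y": 0,"z": 0,"ax": 0,"ay": 0,"az": 0,"gripper": 1},
])

```text
clock: 5.38
position: [0.4834, 0.1816, 0.035]
ee_rot: [1.0, 0.012, -0.001, 0.0]
ft_force: [-0.5, 0.5, 0.4]
grip_width: -0.0
grasp_force: 0.0
```

Request:
apply_moves([
  {"x": 0,"y": 4,"z": 0,"ax": 0,"ay": 0,"az": 0,"gripper": 1},
  {"x": 0,"y": 4,"z": 0,"ax": 0,"ay": 0,"az": 0,"gripper": 1},
  {"x": 0,"y": 4,"z": 0,"ax": 0,"ay": 0,"az": 0,"gripper": 1},
  {"x": 0,"y": 4,"z": 0,"ax": 0,"ay": 0,"az": 0,"gripper": 1},
  {"x": 0,"y": 4,"z": 0,"ax": 0,"ay": 0,"az": 0,"gripper": 1},
])

```text
clock: 5.8
position: [0.4845, 0.1613, 0.0356]
ee_rot: [1.0, 0.012, 0.0, -0.0]
ft_force: [-0.7, 0.7, 0.2]
grip_width: -0.003
grasp_force: 0.4
```

Request:
apply_moves([
  {"x": 0,"y": 5,"z": 0,"ax": 0,"ay": 0,"az": 0,"gripper": 1},
  {"x": 0,"y": 5,"z": 0,"ax": 0,"ay": 0,"az": 0,"gripper": 1},
  {"x": 0,"y": 5,"z": 0,"ax": 0,"ay": 0,"az": 0,"gripper": 1},
  {"x": 0,"y": 5,"z": 0,"ax": 0,"ay": 0,"az": 0,"gripper": 1},
  {"x": 0,"y": 5,"z": 0,"ax": 0,"ay": 0,"az": 0,"gripper": 1},
])

```text
clock: 6.22
position: [0.4849, 0.1362, 0.0353]
ee_rot: [1.0, 0.012, 0.0, 0.0]
ft_force: [-0.3, 0.6, 1.9]
grip_width: 0.002
grasp_force: 0.4
```

```bash
cat > w.py <<'E'
from h import *
import sys
c=snap('wrist')
o=get_obs();p=o['position']
th=.024;R=np.array([[np.cos(th),-np.sin(th)],[np.sin(th),np.cos(th)]])
P=lambda q:np.round(1000*(R.T@(np.array(q)[:2]-[.4853,.119])),1)
print('tcp panel',P(p),p[2],o['clock'],o['ft_force'])
h=cv2.cvtColor(c['color'],cv2.COLOR_RGB2HSV)
r=cv2.inRange(h,(0,150,60),(6,255,255))
z=float(sys.argv[1])
ks=[k for k in cv2.findContours(r,cv2.RETR_EXTERNAL,cv2.CHAIN_APPROX_NONE)[0] if cv2.contourArea(k)>3000]
for k in ks:
    q=k[:,0,:]; print('bbox',q.min(0),q.max(0))
    for w in cv2.approxPolyDP(k,6,True)[:,0]: print(w,P(onz(c,*map(float,w),z)))
cv2.imwrite('pics/'+sys.argv[2],c['color'][:,:,::-1])
E
python3 w.py .02 w4.png
```

```text
tcp panel [ 0. 16.] 0.035169242833239356 6.2667 [ 0.98444909 -0.35790369  0.3757478 ]
bbox [326 221] [571 380]
[570 224] [ 39.5 -89.9]
[496 221] [ 40.7 -58.9]
[489 238] [ 33.3 -57.1]
[327 238] [33.2 11.2]
[326 291] [ 8.6 11.3]
[348 309] [-0.3  1.3]
[354 341] [-17.   -1.9]
[367 355] [-24.6  -8.3]
[404 347] [-20.2 -25.4]
[469 380] [-38.7 -58.3]
[534 380] [-38.7 -89.7]
```

View pics/w4.png

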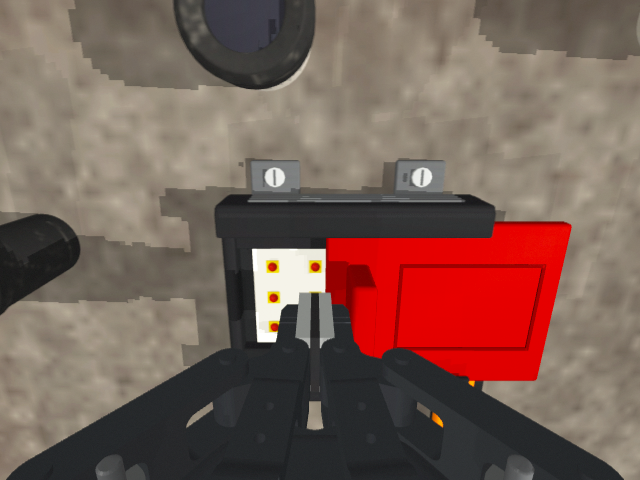

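The lid is sliding. Its front edge is at panel y = -90 mm, so its origin is at about -38 and trails the TCP by 54 mm. The tab is down under it. Continuing the push.

Request:
apply_moves([
  {"x": 0,"y": 6,"z": 0,"ax": 0,"ay": 0,"az": 0,"gripper": 1},
  {"x": 0,"y": 6,"z": 0,"ax": 0,"ay": 0,"az": 0,"gripper": 1},
  {"x": 0,"y": 6,"z": 0,"ax": 0,"ay": 0,"az": 0,"gripper": 1},
  {"x": 0,"y": 6,"z": 0,"ax": 0,"ay": 0,"az": 0,"gripper": 1},
  {"x": 0,"y": 6,"z": 0,"ax": 0,"ay": 0,"az": 0,"gripper": 1},
])

```text
clock: 6.68
position: [0.4856, 0.1061, 0.0353]
ee_rot: [1.0, 0.012, 0.0, -0.0]
ft_force: [-0.0, 1.6, -0.3]
grip_width: -0.0
grasp_force: 0.6
```

Request:
apply_moves([
  {"x": 0,"y": 6,"z": 0,"ax": 0,"ay": 0,"az": 0,"gripper": 1},
  {"x": 0,"y": 6,"z": 0,"ax": 0,"ay": 0,"az": 0,"gripper": 1},
  {"x": 0,"y": 6,"z": 0,"ax": 0,"ay": 0,"az": 0,"gripper": 1},
  {"x": 0,"y": 6,"z": 0,"ax": 0,"ay": 0,"az": 0,"gripper": 1},
  {"x": 0,"y": 6,"z": 0,"ax": 0,"ay": 0,"az": 0,"gripper": 1},
])

```text
clock: 7.1
position: [0.4865, 0.0759, 0.0354]
ee_rot: [1.0, 0.012, 0.0, 0.0]
ft_force: [1.4, 0.4, -0.8]
grip_width: -0.001
grasp_force: 0.1
```

```bash
python3 w.py .02 w5.png
```

```text
tcp panel [  0.1 -44.6] 0.035240701777862156 7.15 [ 0.06380598 -2.10327228 -0.10341534]
bbox [329 218] [549 393]
[361 218] [ 42.1 -63.1]
[329 290] [  9.2 -50.2]
[332 303] [  2.8 -51.7]
[347 307] [  0.8 -58.4]
[360 351] [-22.3 -65.2]
[380 357] [-25.6 -74.8]
[393 347] [-20.1 -80.6]
[410 349] [-21.2 -88.6]
[485 393] [ -46.3 -127.4]
[549 288] [  10.3 -147.4]
```

View pics/w5.png

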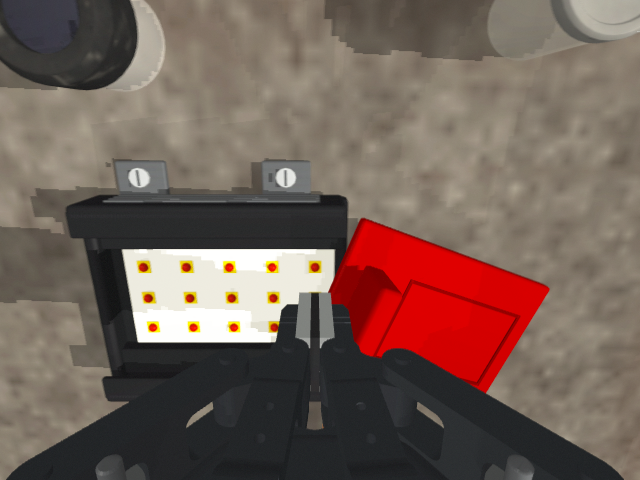

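The lid has come out, but it has yawed about 20° (its front is towards panel -x). I'm backing off and rising for a clear look before pushing on from the other side of the ridge.

Request:
apply_moves([
  {"x": 0,"y": -10,"z": 0,"ax": 0,"ay": 0,"az": 0,"gripper": 1},
  {"x": 0,"y": 0,"z": -40,"ax": 0,"ay": 0,"az": 0,"gripper": 1},
  {"x": -20,"y": 0,"z": -40,"ax": 0,"ay": 0,"az": 0,"gripper": 1},
  {"x": -40,"y": 0,"z": -20,"ax": 0,"ay": 0,"az": 0,"gripper": 1},
  {"x": 0,"y": 0,"z": 0,"ax": 0,"ay": 0,"az": 0,"gripper": 1},
])

```text
clock: 7.57
position: [0.4282, 0.087, 0.1359]
ee_rot: [1.0, 0.014, 0.004, 0.002]
ft_force: [1.4, 0.0, -0.6]
grip_width: 0.003
grasp_force: 0.0
```

```bash
python3 w.py .006 w6.png
python3 - <<'E'
from h import *
b=snap('side')['color'][190:300,310:450]
a=cv2.imread('pics/w6.png')
cv2.imwrite('pics/c6.png',np.hstack([cv2.resize(a,(440,330)),cv2.resize(b,(360,330),interpolation=cv2.INTER_CUBIC)[:,:,::-1]]))
E
```

```text
tcp panel [-56.4 -31.6] 0.13406797400620904 7.6167 [ 0.71683484 -0.81005878  0.29453686]
bbox [150 281] [251 357]
[174 281] [-96.   77.7]
[150 333] [-142.4  102.6]
[205 357] [-165.4   59.6]
[235 348] [-156.6   33.9]
[251 316] [-126.6   19.1]
bbox [322  94] [496 253]
[367  94] [ 40.7 -66.6]
[322 206] [-35.8 -37.3]
[349 209] [-38.  -57.2]
[364 223] [-48.6 -68.7]
[447 253] [ -72.2 -133.3]
[496 153] [   2.5 -159.2]
```

View pics/c6.png

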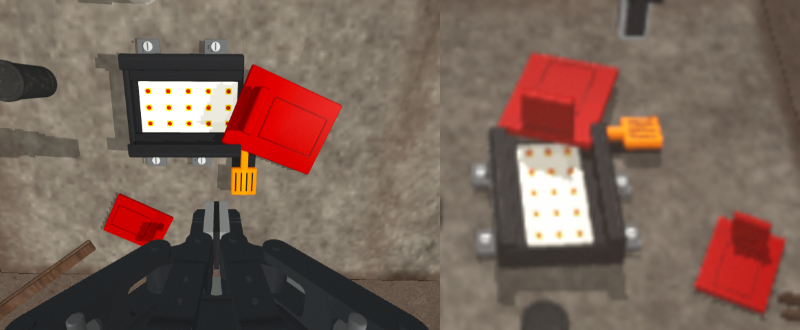

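The lid is half out and yawed about -20°. It is centred near panel (-17,-101), with its rear left corner still resting on the end, and the orange tab is down. I'll push again on the ridge's -x end, at panel x of about -18.

Request:
apply_moves([
  {"x": 38,"y": -8,"z": 0,"ax": 0,"ay": 0,"az": 0,"gripper": 1},
  {"x": 0,"y": 0,"z": 20,"ax": 0,"ay": 0,"az": 0,"gripper": 1},
  {"x": 0,"y": 0,"z": 40,"ax": 0,"ay": 0,"az": 0,"gripper": 1},
  {"x": 0,"y": 0,"z": 25,"ax": 0,"ay": 0,"az": 0,"gripper": 1},
  {"x": 0,"y": 0,"z": 0,"ax": 0,"ay": 0,"az": 0,"gripper": 1},
])

```text
clock: 8.08
position: [0.4644, 0.0943, 0.0404]
ee_rot: [1.0, 0.012, -0.005, -0.0]
ft_force: [-1.4, -1.0, -0.4]
grip_width: 0.003
grasp_force: 0.0
```

```bash
python3 w.py .02 w7.png
```

```text
tcp panel [-20.1 -23.7] 0.0431729899727072 8.1333 [-0.12763535  0.08783278  1.3883225 ]
bbox [345 166] [595 377]
[409 166] [ 41.1 -63.4]
[361 274] [ -7.  -45.8]
[349 281] [-10.5 -40.5]
[352 329] [-35.5 -42.8]
[377 329] [-35.5 -54.6]
[383 338] [-40.5 -57.8]
[515 377] [ -62.9 -125.1]
[595 244] [   7.5 -147.6]
```

Request:
apply_moves([
  {"x": 0,"y": 0,"z": 8,"ax": 0,"ay": 0,"az": 0,"gripper": 1},
  {"x": 0,"y": 6,"z": 0,"ax": 0,"ay": 0,"az": 0,"gripper": 1},
  {"x": 0,"y": 6,"z": 0,"ax": 0,"ay": 0,"az": 0,"gripper": 1},
  {"x": 0,"y": 5,"z": 0,"ax": 0,"ay": 0,"az": 0,"gripper": 1},
  {"x": 0,"y": 5,"z": 0,"ax": 0,"ay": 0,"az": 0,"gripper": 1},
])

```text
clock: 8.55
position: [0.4692, 0.0714, 0.0391]
ee_rot: [1.0, 0.012, 0.001, 0.0]
ft_force: [-0.4, 0.6, -0.3]
grip_width: 0.003
grasp_force: 0.2
```

Request:
apply_moves([
  {"x": 0,"y": 5,"z": 0,"ax": 0,"ay": 0,"az": 0,"gripper": 1},
  {"x": 0,"y": 5,"z": 0,"ax": 0,"ay": 0,"az": 0,"gripper": 1},
  {"x": 0,"y": 5,"z": 0,"ax": 0,"ay": 0,"az": 0,"gripper": 1},
  {"x": 0,"y": 0,"z": 0,"ax": 0,"ay": 0,"az": 0,"gripper": 1},
])

```text
clock: 8.88
position: [0.469, 0.056, 0.0383]
ee_rot: [1.0, 0.011, 0.0, 0.0]
ft_force: [1.0, -0.7, 0.6]
grip_width: -0.0
grasp_force: 0.0
```

```bash
python3 w.py .006 w8.png
```

```text
tcp panel [-17.8 -62. ] 0.03827476298546813 8.9333 [-0.57985753  0.14586778  0.14310528]
bbox [323 175] [565 378]
[369 175] [ 39.5 -87.7]
[323 291] [-17.5 -67.6]
[350 312] [-29.2 -81.3]
[358 345] [-48.5 -86.1]
[406 348] [ -50.4 -111.2]
[490 378] [ -69.2 -157.9]
[565 246] [   5.9 -182.3]
```

Request:
apply_moves([
  {"x": 0,"y": 5,"z": 2,"ax": 0,"ay": 0,"az": 0,"gripper": 1},
  {"x": 0,"y": 5,"z": 2,"ax": 0,"ay": 0,"az": 0,"gripper": 1},
  {"x": 0,"y": 5,"z": 0,"ax": 0,"ay": 0,"az": 0,"gripper": 1},
  {"x": 0,"y": 5,"z": 0,"ax": 0,"ay": 0,"az": 0,"gripper": 1},
  {"x": 0,"y": 4,"z": 0,"ax": 0,"ay": 0,"az": 0,"gripper": 1},
])

```text
clock: 9.35
position: [0.4694, 0.0326, 0.0341]
ee_rot: [1.0, 0.012, -0.0, 0.0]
ft_force: [0.3, 0.7, 0.2]
grip_width: -0.004
grasp_force: 0.2
```

Request:
apply_moves([
  {"x": 0,"y": -10,"z": 0,"ax": 0,"ay": 0,"az": 0,"gripper": 1},
  {"x": 0,"y": -15,"z": 0,"ax": 0,"ay": 0,"az": 0,"gripper": 1},
  {"x": 0,"y": 0,"z": -40,"ax": 0,"ay": 0,"az": 0,"gripper": 1},
  {"x": -30,"y": 0,"z": -40,"ax": 0,"ay": 0,"az": 0,"gripper": 1},
  {"x": -30,"y": 0,"z": -20,"ax": 0,"ay": 0,"az": 0,"gripper": 1},
])

```text
clock: 9.77
position: [0.4151, 0.0591, 0.1301]
ee_rot: [1.0, 0.013, 0.001, -0.001]
ft_force: [-0.3, 0.1, 0.8]
grip_width: -0.003
grasp_force: 0.0
```

Request:
apply_moves([
  {"x": 0,"y": 0,"z": 0,"ax": 0,"ay": 0,"az": 0,"gripper": 1},
])

```text
clock: 9.85
position: [0.4126, 0.0581, 0.1318]
ee_rot: [1.0, 0.013, 0.003, 0.002]
ft_force: [1.8, 0.3, -0.9]
grip_width: -0.001
grasp_force: 0.0
```

```bash
python3 w.py .006 w9.png
python3 - <<'E'
from h import *
b=snap('side')['color'][180:300,310:450]
a=cv2.imread('pics/w9.png')
cv2.imwrite('pics/c9.png',np.hstack([cv2.resize(a,(440,330)),cv2.resize(b,(360,330),interpolation=cv2.INTER_CUBIC)[:,:,::-1]]))
E
```

```text
tcp panel [-72.9 -60.1] 0.13009834320319888 9.9 [ 0.68960278 -0.7746647   0.2674681 ]
bbox [110 264] [214 352]
[131 265] [-97.2  78.5]
[110 319] [-143.4  102.1]
[190 352] [-174.    41.6]
[214 300] [-126.5   18.1]
bbox [350  68] [530 223]
[387  69] [  39.1 -107. ]
[350 183] [-34.6 -85.5]
[482 223] [ -63.7 -183.3]
[530 115] [  11.3 -204.8]
```

View pics/c9.png

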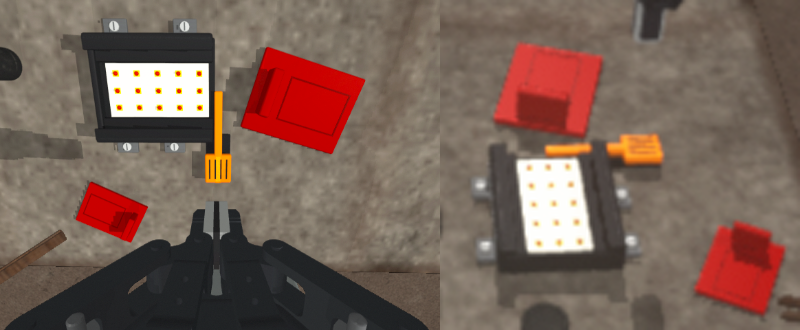

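The lid is off the panel, lying flat with its origin at about panel (-12,-145) mm. The tab is down and the gripper is clear of everything.

```bash
python3 -c "
from workcell import *
print(hand_in())"
```

```text
the job is handed in; nothing more can be done
None
```

The job is handed in, though no verdict came back: the tab was pressed down, and the lid was pushed off and lies flat about 145 mm out from the panel's origin, turned about 20°, with nothing else touched.

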